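# Level the two-pan balance before the centrifuge run

### The arm

A 6-joint arm with a two-finger parallel gripper is mounted at the origin on the work surface. World frame = base frame: x ahead of the robot, y to its left, z up, the work surface at z = 0. Lengths are in m, angles in rad, forces in N, time in s.
With the tool pointing down it reaches from about 0.25 to 0.725 m from the base axis. Payload 4 kg.
Tool frame: the origin (TCP) lies midway between the tips of the shut fingers; the grasp point (between the pads) lies 19 mm behind it; z points along the fingers, y is the line along which they close (so a half turn about z gives the same grasp; the last joint's range is limited). The gripper opens to 85 mm and grips with 20 to 120 N. Pads are 22 mm wide; open, the fingers measure 114 mm over their backs; the gripper's body (76 mm by 85 mm) begins 54 mm behind the grasp point. The pads swing forward as they close: fully open they stand 13 mm farther back than shut.
Start: joints at [-1.136, 0.241, 0.005, 1.335, 0, 1.571], TCP at [0.211, -0.453, 0.231] pointing down, gripper open.
Joint ranges: [-2.72, 2.72], [-1.05, 1.87], [-1.09, 1.28], [-1.99, 2.15], [-1.42, 1.44], [-3.14, 3.14]. Speed limits (rad/s): [2.79, 2.79, 3.14, 3.14, 3.14, 3.14].

### API

Orientations are given as a unit quaternion [x, y, z, w].
In Python, from workcell import monitor, vision, job gives the robot as it stands.
- The arm moves only by the tool move_arm, never from a script. Its argument "moves" is a list that holds one entry, the list of rows, each a list of 5 numbers: the shift along the world's x, y, z in m, then the turn about the world's z in degrees, then the opening in per cent of the stroke, from 0 (shut) to 100 (fully open). In form: [[[x, y, z, turn, gripper], ...]]. A call has 1 to 5 rows; each row is the pose to reach, as a shift and turn from the pose commanded when the call began; what a row does not reach only later rows make up. A row lasts 1/8 s, in which the tool goes at most 62.5 mm and 10.7 degrees, less where a joint would pass 70% of its speed; a pose out of reach is approached as far as the arm can. A call with a gripper value outside its range is refused whole. The fingers move at their own pace and stop on an object; the grip force is fixed at half the most. Time passes only in rows, so rows that repeat a pose let the fingers close. It gives the time, the measured TCP pose, the force, the opening and the grip force at its end, in the units of the state.
- monitor.get_obs(): the state, without advancing time (a new reading comes with each control period).
- vision.camera(name): name is "scene" or "top" or "wrist"; returns a dict with "color" (420x560x3 uint8, red, green, blue), "camera_matrix" (3x3 intrinsics, pixels), "k1" (the pictures are not rectified: a ray, as slopes to the right and down, at radius r is drawn at 1 + k1 r^2 times it, then the intrinsics apply), "eye" and "attitude" of the camera in the world; the wrist camera has in their place "hand_eye" (4x4, takes a point from camera to tool coordinates, whose origin is the TCP and whose axes are the flange's). Camera axes: x right, y up, looking along -z (the intrinsics and any distortion apply to the point x, -y, -z); pixel columns grow to the right and rows downward; lengths in m; the calibration is good to about 2 mm. A picture is of the moment at which its call begins: read the wrist's pose just before it. There is no depth.
- job.job_done(): hands the job in; it is judged then, once.
The state is a dict: "clock": time; "joint_pos": joint angles; "joint_vel": joint speeds; "tau": joint torques, N m; "eef_pos": TCP position; "tool_rot": TCP orientation; "ft_force": force on the tool from outside, world axes, zero at the start; "ft_torque": the same for the moment, N m; "grip_width": finger opening in m; "grasp_force": force on a finger pad.
Only numpy, scipy, OpenCV 4.12 (cv2) and the standard library are available. Lean on these libraries where they do the work, as an engineer would, in place of code of your own. Each camera call takes 0.05 s, during which the arm holds its last target. There are 200 camera calls.

### The job

Both sides of the two-pan balance must weigh the same before the jars go into the centrifuge. Move one small jar from the pan that hangs low and stand it upright on a free spot of the other pan, so that both pans come to rest level. Leave the two wide jars standing where they are.

Things in the scene. Friction and masses are not known exactly. Their poses are not given: they have to be found in the camera images.
- small_jar_a_center (a point): Small capped amber glass jar with white lid, an upright cylinder 34 mm across and 56 mm high, about 60 g. The point is its centre, 28 mm above its underside. At the start one stands on each pan, nearer the robot and towards the pan's outer side; a or b does not tell which pan. (A third jar like it stands on the bench top: not part of the job.)
- small_jar_b_center (a point): Small capped amber glass jar with white lid, an upright cylinder 34 mm across and 56 mm high, about 60 g. The point is its centre, 28 mm above its underside. At the start one stands on each pan, nearer the robot and towards the pan's outer side; a or b does not tell which pan. (A third jar like it stands on the bench top: not part of the job.)
- tall_jar_center (a point): Tall wide capped amber glass jar with white lid, 64 mm in diameter and 62 mm high, about 240 g, standing in the half of one pan that is farther from the robot (either pan). The point is its centre, 31 mm above its underside. It stays where it is.
- low_jar_center (a point): Low wide capped amber glass jar with white lid, 64 mm in diameter and 34 mm high, about 120 g, standing in the half of one pan that is farther from the robot (either pan). The point is its centre, 17 mm above its underside. It stays where it is.
- pan_left_floor (a point): Centre of the left (+y) pan, on its floor's upper face. Steel tray 230 (x) by 180 mm (y), rim 6 mm above the floor. Axes of both pans: x away from the robot, y to its left (both turn with the balance), z up; the centres lie 240 mm apart along y. Pans stay horizontal and move only up and down, one up as the other sinks; floor 98 mm above the bench top when level.
- pan_right_floor (a point): Centre of the right (-y) pan, on its floor's upper face; same tray and axes as the left pan. The heavier pan sinks, at most about 9 mm from level, and the other rises as much; they yield softly (about 80 N/m) and settle within 2 s. With one small jar lifted off, the pans are still about 15 mm apart in height.
Mind the look-alikes: they are no part of the job. Leave any green or pink look-alike of the part that bears low_jar_center alone.

How it is judged:
At the end, for the whole second after the job is handed in: Both pans at rest level (floors within 6 mm of each other in height), both small jars standing upright on the floor of a pan, the tall and the low wide jar upright (all jars within about 10 degrees) and within 40 mm of where they began, nothing moving (z of pan_left_floor in the frame of pan_right_floor between -0.006 and 0.006 m and ((x of small_jar_a_center in the frame of pan_left_floor between -0.11 and 0.11 m and y of small_jar_a_center in the frame of pan_left_floor between -0.085 and 0.085 m and z of small_jar_a_center in the frame of pan_left_floor between 0.018 and 0.038 m) or (x of small_jar_a_center in the frame of pan_right_floor between -0.11 and 0.11 m and y of small_jar_a_center in the frame of pan_right_floor between -0.085 and 0.085 m and z of small_jar_a_center in the frame of pan_right_floor between 0.018 and 0.038 m)) and ((x of small_jar_b_center in the frame of pan_left_floor between -0.11 and 0.11 m and y of small_jar_b_center in the frame of pan_left_floor between -0.085 and 0.085 m and z of small_jar_b_center in the frame of pan_left_floor between 0.018 and 0.038 m) or (x of small_jar_b_center in the frame of pan_right_floor between -0.11 and 0.11 m and y of small_jar_b_center in the frame of pan_right_floor between -0.085 and 0.085 m and z of small_jar_b_center in the frame of pan_right_floor between 0.018 and 0.038 m)) and angle between each of small_jar_a_center, small_jar_b_center, tall_jar_center, low_jar_center's own z axis and vertical below 0.17 rad and distance of each of tall_jar_center, low_jar_center from where it was at the start of the episode below 0.04 m and linear speed of each of small_jar_a, small_jar_b, tall_jar, low_jar below 0.02 m/s); the robot touches nothing.
It fails at once if a wide jar is carried off or pushed more than 40 mm (distance of any of tall_jar_center, low_jar_center from where it was at the start of the episode above 0.04 m).
It fails at once if a wide jar is tipped over (angle between any of tall_jar_center, low_jar_center's own z axis and vertical above 0.6 rad).
It also fails if it takes over 45 s, if anything falls off the work surface, if the arm or the gripper's body presses on something with over 40 N, if the wrist force passes 120 N, or if a joint passes its speed limit or range.

## Working session

There is one attempt and no reset: what is moved stays moved. The work goes in short steps, Python scripts to look and compute and a tool call to move; the robot and the scene stay as the last step left them, time stands still between calls to the robot, and variables do not carry over. Pictures are saved under pics/ and viewed, at most 10 in all, crops included, and the job is handed in when it is done.

Besides the shell and the picture viewer there is one more tool, called after "Request:" as name([rows], argument=value, ...), one row to a line, values as JSON. move_arm: Moves the arm, as the interface text tells. Its arguments: {"type":"object","properties":{"moves":{"type":"array","items":{"type":"array","items":{"type":"array","items":{"type":"number"}}}}},"required":["moves"]}

```bash
mkdir -p pics; python3 - <<'E'
from workcell import monitor, vision
import cv2, numpy as np
o=monitor.get_obs();print({k:np.round(v,3) for k,v in o.items()})
for n in("scene","top"):
    d=vision.camera(n);cv2.imwrite(f"pics/{n}0.png",d["color"][...,::-1])
    print(n,{k:np.round(v,4).tolist() for k,v in d.items() if k!="color"})
E
```

```text
{'clock': np.float64(0.0), 'joint_pos': array([-1.136,  0.241,  0.004,  1.335,  0.   ,  1.571]), 'joint_vel': array([ 0.001, -0.001,  0.001,  0.002,  0.001,  0.002]), 'tau': array([ 1.0000e-03, -3.7232e+01,  2.5241e+01,  1.7000e-02, -0.0000e+00,
        0.0000e+00]), 'eef_pos': array([ 0.21 , -0.453,  0.23 ]), 'tool_rot': array([ 0.976,  0.216, -0.   , -0.001]), 'ft_force': array([0.093, 0.442, 0.578]), 'ft_torque': array([ 0.012,  0.011, -0.006]), 'grasp_force': np.float64(0.0), 'grip_width': np.float64(0.086)}
scene {'camera_matrix': [[422.5574, 0.0, 275.7049], [0.0, 422.5574, 207.1696], [0.0, 0.0, 1.0]], 'k1': -0.0935, 'eye': [1.0735, 0.0092, 0.7313], 'attitude': [0.1993, 0.2331, 0.7177, 0.6251]}
top {'camera_matrix': [[378.9101, 0.0, 277.2604], [0.0, 378.9101, 218.3982], [0.0, 0.0, 1.0]], 'k1': 0.0306, 'eye': [0.5134, -0.0363, 0.8868], 'attitude': [0.0332, -0.0419, -0.6989, 0.7132]}
```

View pics/top0.png

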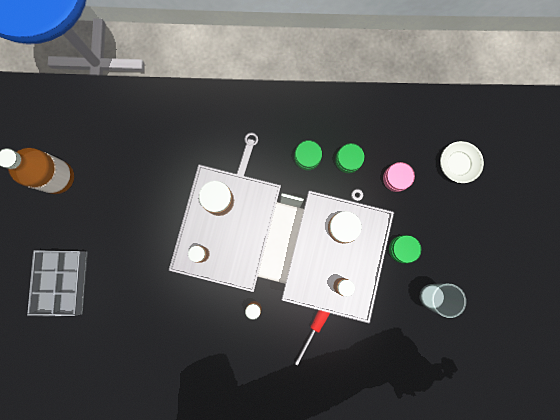

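View pics/scene0.png

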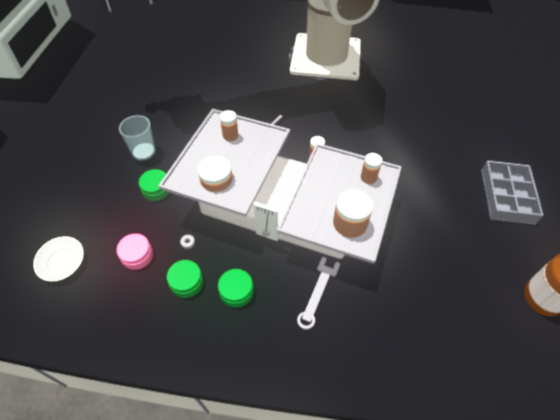

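The top view shows the left (+y) pan with the tall jar lid at (215,197) and its small jar at (198,253). The right pan has the low jar at (345,227) and a small jar at (345,287), and the decoy on the bench is at (253,311). The left pan hangs low, so its small jar has to move to the right pan.

```bash
cat > h.py <<'E'
import numpy as np, cv2
from scipy.spatial.transform import Rotation as R
def ray(d,uv,eye=None,rot=None):
    K=d["camera_matrix"];p=(np.array(uv,float)-K[:2,2])/K[0,0]
    q=p.copy()
    for _ in range(20): q=p/(1+d["k1"]*(q@q))
    rot=R.from_quat(d["attitude"]).as_matrix() if rot is None else rot
    return rot@np.array([q[0],-q[1],-1.])
def onz(d,uv,z,eye=None,rot=None):
    e=np.array(d["eye"] if eye is None else eye);v=ray(d,uv,rot=rot);return (e+v*(z-e[2])/v[2])
def two(d1,u1,d2,u2):
    a,b=ray(d1,u1),ray(d2,u2);e1,e2=map(np.array,(d1["eye"],d2["eye"]))
    s=np.linalg.lstsq(np.c_[a,-b],e2-e1,rcond=None)[0];p,q=e1+s[0]*a,e2+s[1]*b
    return (p+q)/2,np.linalg.norm(p-q)
def lids(d,lo=225,roi=None):
    m=(d["color"].min(2)>lo).astype(np.uint8)
    n,l,s,c=cv2.connectedComponentsWithStats(m)
    return [(np.round(c[i],1).tolist(),int(s[i,4]),s[i,:4].tolist()) for i in range(1,n) if s[i,4]>60]
E
python3 - <<'E'
from h import *
from workcell import vision
t=vision.camera("top");s=vision.camera("scene")
print("top",*lids(t),sep="\n");print("scene",*lids(s),sep="\n")
def P(a,z):return np.round(onz(t,a,z),4)
for nm,cs,z in(("L",[(199,166),(280,185),(254,291),(170,270)],.095),("R",[(310,192),(392,212),(369,321),(283,300)],.113)):
    c=np.array([P(a,z)[:2] for a in cs]);print(nm,c.tolist(),c.mean(0))
for nm,a,z in(("Ls",(198,253),.145),("Ltall",(215,197),.151),("Rlow",(345,227),.141),("Rs",(345,287),.163),("bench",(253,311),.056)):print(nm,P(a,z))
for a,b in(((198,253),(372.5,161)),((215,197),(353,206)),((345,227),(214.5,171)),((345,287),(229,118))):
    print(two(t,a,s,b))
E
```

```text
top
([458.8, 161.6], 1051, [441, 142, 42, 41])
([251.8, 234.3], 6427, [187, 146, 110, 145])
([6.9, 157.6], 237, [0, 149, 16, 18])
([214.4, 195.7], 747, [199, 180, 32, 32])
([337.2, 256.6], 9082, [282, 191, 111, 131])
([195.8, 253.6], 202, [188, 246, 17, 16])
([252.6, 311.1], 161, [246, 304, 14, 15])
scene
([304.0, 58.4], 684, [290, 34, 40, 40])
([355.2, 44.2], 105, [350, 38, 10, 16])
([227.3, 161.9], 6185, [164, 111, 123, 102])
([317.1, 140.9], 110, [311, 136, 14, 12])
([330.9, 199.7], 8259, [254, 148, 145, 112])
([373.1, 159.1], 168, [365, 153, 17, 13])
([58.0, 258.4], 1633, [34, 237, 49, 44])
([314.0, 299.6], 423, [298, 273, 31, 55])
L [[0.7063, 0.1231], [0.6693, -0.0497], [0.4469, -0.0004], [0.4865, 0.1734]] [0.57725 0.0616 ]
R [[0.6524, -0.1118], [0.6142, -0.2812], [0.3941, -0.2321], [0.4317, -0.0598]] [ 0.5231   -0.171225]
Ls [0.5218 0.1079 0.145 ]
Ltall [0.6315 0.0781 0.151 ]
Rlow [ 0.5787 -0.179   0.141 ]
Rs [ 0.4633 -0.1748  0.163 ]
bench [0.4014 0.0024 0.056 ]
(array([0.52185696, 0.11078487, 0.13913353]), np.float64(0.003513656069557831))
(array([0.63311881, 0.07933056, 0.14124065]), np.float64(0.0006363882193737915))
(array([ 0.57945895, -0.17996124,  0.13122686]), np.float64(0.00185283469863284))
(array([ 0.46284975, -0.17435005,  0.15859133]), np.float64(0.0024840872731744165))
```

Request:
move_arm([
  [[0.025,0.05,0.004,6,100],[0.05,0.1,0.008,12,100],[0.075,0.15,0.012,18,100],[0.1,0.2,0.016,24,100],[0.12,0.24,0.02,30,100]],
])

```text
clock: 0.82
eef_pos: [0.331, -0.2116, 0.2514]
tool_rot: [0.886, 0.463, 0.0, 0.0]
ft_force: [0.2, -0.2, 1.0]
grip_width: 0.0855
grasp_force: 0.0
```

Request:
move_arm([
  [[0.025,0.05,0,6,100],[0.05,0.1,0,12,100],[0.075,0.15,0,18,100],[0.1,0.2,0,22,100],[0.12,0.24,0,22,100]],
])

```text
clock: 1.45
eef_pos: [0.4512, 0.0286, 0.2512]
tool_rot: [0.783, 0.623, 0.0, 0.0]
ft_force: [1.0, -0.7, 0.4]
grip_width: 0.0855
grasp_force: 0.0
```

Request:
move_arm([
  [[0.02,0.025,0,0,100],[0.045,0.055,0,0,100],[0.06,0.08,0,0,100],[0.07,0.085,0,0,100],[0.07,0.085,0,0,100]],
])

```text
clock: 2.08
eef_pos: [0.5207, 0.1113, 0.2508]
tool_rot: [0.783, 0.622, -0.001, -0.0]
ft_force: [-0.3, -0.3, 0.2]
grip_width: 0.0857
grasp_force: 0.0
```

```bash
python3 - <<'E'
from h import *
from workcell import vision,monitor
o=monitor.get_obs();w=vision.camera("wrist");cv2.imwrite("pics/w1.png",w["color"][...,::-1])
print(o["eef_pos"],o["tool_rot"],R.from_quat(o["tool_rot"]).as_matrix()[:,1],o["joint_pos"])
print(w["hand_eye"],w["k1"],w["camera_matrix"])
print(*lids(w),sep="\n")
E
```

```text
[0.52071871 0.11134798 0.25080046] [ 7.83005124e-01  6.22014998e-01 -5.59443306e-04 -7.12369972e-05] [ 9.74081781e-01 -2.26194675e-01 -8.07522121e-04] [ 2.10873156e-01  2.99441885e-01  1.34566939e-01  1.40698705e+00
 -3.69532792e-04  2.00983876e+00]
[[-6.85644638e-04  9.51355640e-01  3.08094104e-01  7.95483975e-02]
 [ 9.99999720e-01  5.59414336e-04  4.98037644e-04  4.88795901e-04]
 [ 3.01458662e-04  3.08094359e-01 -9.51355756e-01 -1.42373639e-01]
 [ 0.00000000e+00  0.00000000e+00  0.00000000e+00  1.00000000e+00]] -0.07390065279081329 [[327.06228955   0.         279.03418896]
 [  0.         327.06228955 208.05480131]
 [  0.           0.           1.        ]]
([303.5, 207.1], 15875, [233, 132, 187, 146])
([231.4, 210.9], 393, [227, 146, 10, 147])
([426.3, 213.9], 4180, [390, 178, 74, 73])
([202.0, 289.0], 440, [190, 278, 25, 23])
([286.1, 286.9], 1017, [239, 280, 106, 15])
([319.2, 310.5], 1875, [267, 302, 109, 19])
([14.0, 347.3], 863, [0, 326, 33, 41])
```

View pics/w1.png

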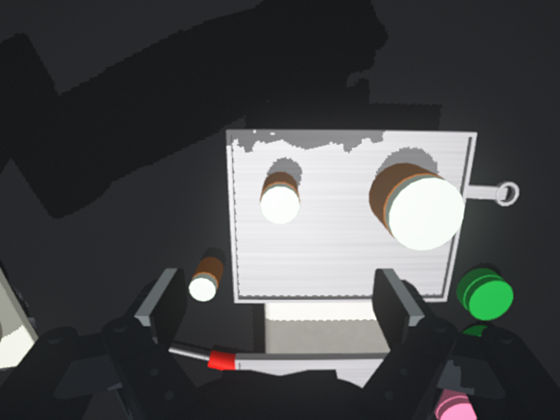

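The wrist view shows the target jar's lid at about (280,204) and the tall jar at (426,214), with the fingers at columns ~160 and ~400. The fingers are aligned with the pan.

```bash
cat >> h.py <<'E'
def wz(o,w,uv,z):
    T=R.from_quat(o["tool_rot"]).as_matrix();H=w["hand_eye"]
    return onz(w,uv,z,eye=o["eef_pos"]+T@H[:3,3],rot=T@H[:3,:3])
E
python3 - <<'E'
from h import *
from workcell import vision,monitor
o=monitor.get_obs();w=vision.camera("wrist")
for nm,uv,z in (("jar",(280,204),.145),("tall",(426,214),.151),("rimNL",(228,131),.095),("rimFL",(476,133),.095),("NR",(235,303),.095),("FR",(447,301),.095)):print(nm,wz(o,w,uv,z).round(4))
E
```

```text
jar [0.5219 0.113  0.145 ]
tall [0.6335 0.0804 0.151 ]
rimNL [0.4886 0.1752 0.095 ]
rimFL [0.7096 0.1236 0.095 ]
NR [0.4466 0.001  0.095 ]
FR [ 0.6704 -0.051   0.095 ]
```

Request:
move_arm([
  [[0.001,0.001,-0.04,0,80],[0.001,0.001,-0.08,0,80],[0.001,0.001,-0.115,0,80],[0.001,0.001,-0.137,0,80],[0.001,0.001,-0.149,0,80]],
])

```text
clock: 2.8
eef_pos: [0.5205, 0.1114, 0.1014]
tool_rot: [0.784, 0.621, -0.001, -0.0]
ft_force: [-0.1, -1.2, -0.2]
grip_width: 0.0689
grasp_force: 0.0
```

Request:
move_arm([
  [[0,0,0,0,60],[0,0,0,0,45],[0,0,0,0,30],[0,0,0,0,25],[0,0,0,0,25]],
])

```text
clock: 3.42
eef_pos: [0.5225, 0.1126, 0.1037]
tool_rot: [0.783, 0.622, 0.001, 0.001]
ft_force: [-0.7, -0.8, 6.2]
grip_width: 0.0325
grasp_force: 59.2
```

```bash
python3 - <<'E'
from h import *
from workcell import vision,monitor
o=monitor.get_obs();print(o["eef_pos"],o["grip_width"],o["grasp_force"],o["ft_force"])
d=vision.camera("scene");cv2.imwrite("pics/s2.png",cv2.resize(d["color"][60:280,130:420,::-1],None,fx=2.5,fy=2.5))
E
```

```text
[0.52251031 0.11259822 0.10371885] 0.03250374464361342 59.216920137405396 [-0.72525551 -0.81663641  6.17282012]
```

View pics/s2.png

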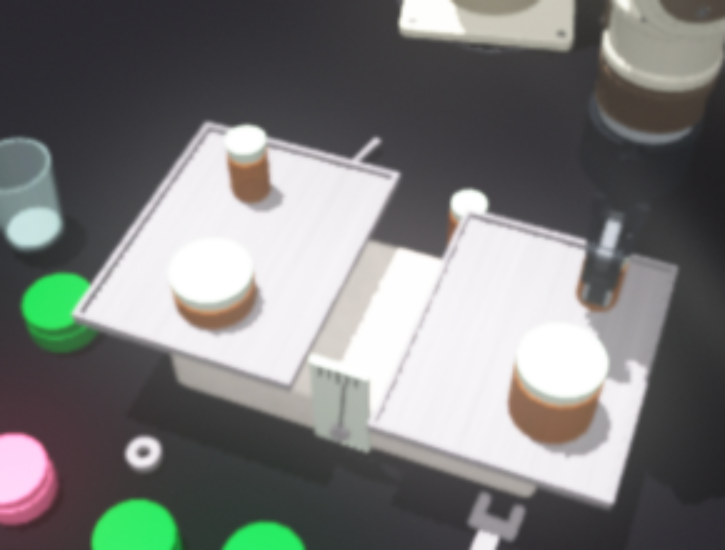

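The jar is gripped (width 32.5 mm, 59 N), as the close view shows at about (605,280). Next I lift it and carry it over the right pan.

Request:
move_arm([
  [[0,0,0.008,0,25],[0,0,0.025,0,25],[0,0,0.05,0,25],[0,0,0.075,0,25],[0,0,0.09,0,25]],
])

```text
clock: 4.1
eef_pos: [0.5221, 0.1127, 0.1937]
tool_rot: [0.783, 0.622, 0.001, 0.0]
ft_force: [1.1, -0.1, -1.3]
grip_width: 0.0327
grasp_force: 59.5
```

Request:
move_arm([
  [[-0.003,-0.02,0,0,25],[-0.01,-0.06,0,0,25],[-0.017,-0.1,0,0,25],[-0.024,-0.14,0,0,25],[-0.03,-0.18,0,0,25]],
])

```text
clock: 4.72
eef_pos: [0.4899, -0.0696, 0.191]
tool_rot: [0.783, 0.622, -0.001, -0.001]
ft_force: [0.0, -0.5, -1.3]
grip_width: 0.0326
grasp_force: 59.5
```

Request:
move_arm([
  [[-0.004,-0.025,0,0,25],[-0.007,-0.04,0,0,25],[-0.007,-0.044,0,0,25],[-0.007,-0.044,0,0,25],[-0.007,-0.044,0,0,25]],
])

```text
clock: 5.35
eef_pos: [0.4847, -0.1107, 0.1922]
tool_rot: [0.783, 0.622, 0.0, -0.0]
ft_force: [0.4, 0.4, -0.9]
grip_width: 0.0324
grasp_force: 59.5
```

```bash
python3 - <<'E'
from h import *
from workcell import vision,monitor
o=monitor.get_obs();print(o["eef_pos"],o["grip_width"],o["grasp_force"],o["ft_force"])
d=vision.camera("wrist");s=vision.camera("scene");
a=cv2.resize(d["color"][...,::-1],(400,300));b=cv2.resize(s["color"][60:270,130:410,::-1],(400,300))
cv2.imwrite("pics/p3.png",np.hstack([a,b]))
E
```

```text
[ 0.48473523 -0.11067638  0.19221057] 0.032444851669688975 59.51252102851868 [ 0.43708759  0.35396997 -0.885757  ]
```

View pics/p3.png

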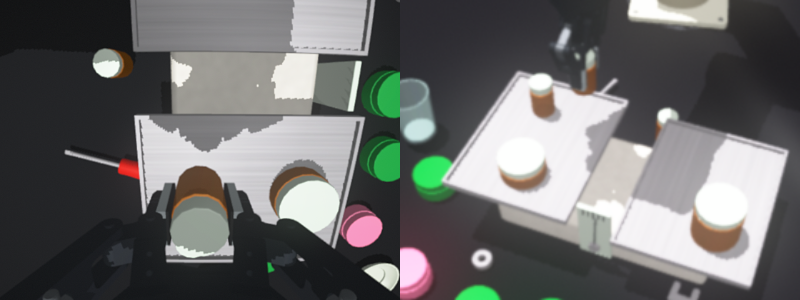

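The jar hangs upright in the fingers, above the free near and inner corner of the right pan, and the neighbouring jars are clear. Next I lower it onto the pan.

Request:
move_arm([
  [[0,0,-0.02,0,25],[0,0,-0.04,0,25],[0,0,-0.055,0,25],[0,0,-0.065,0,25],[0,0,-0.07,0,25]],
])

```text
clock: 6.08
eef_pos: [0.4846, -0.1113, 0.1219]
tool_rot: [0.783, 0.622, -0.0, -0.0]
ft_force: [0.0, 0.2, -0.1]
grip_width: 0.0322
grasp_force: 59.5
```

Request:
move_arm([
  [[0,0,-0.002,0,25],[0,0,-0.004,0,25],[0,0,-0.007,0,25],[0,0,-0.01,0,25],[0,0,-0.01,0,25]],
])

```text
clock: 6.7
eef_pos: [0.4846, -0.1115, 0.1122]
tool_rot: [0.783, 0.622, -0.0, -0.0]
ft_force: [-0.3, 0.3, 0.0]
grip_width: 0.0325
grasp_force: 59.5
```

```bash
python3 - <<'E'
from h import *
from workcell import vision,monitor
o=monitor.get_obs();print(o["eef_pos"],o["grip_width"],o["grasp_force"],o["ft_force"])
s=vision.camera("scene")
cv2.imwrite("pics/p4.png",cv2.resize(s["color"][70:240,150:410,::-1],None,fx=3,fy=3))
E
```

```text
[ 0.4845612  -0.11150883  0.11215746] 0.03245558139680408 59.52757179737091 [-0.2754425   0.29998704  0.00075747]
```

View pics/p4.png

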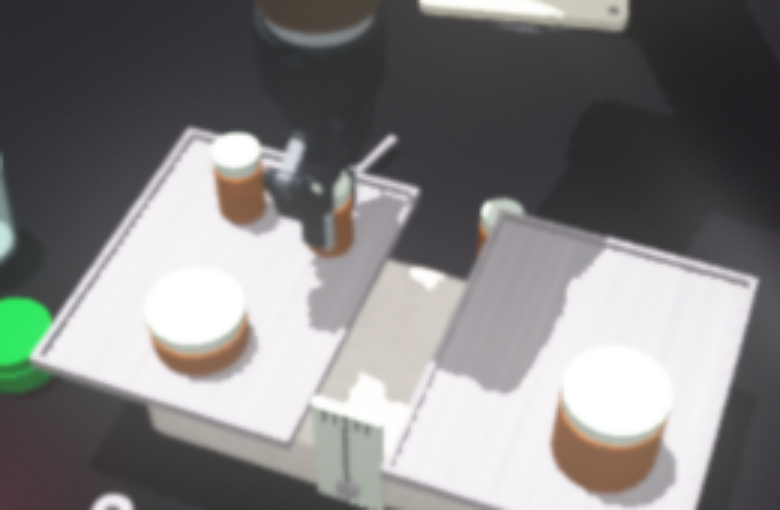

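The jar rests on the right pan at (335,240), and the balance needle at (347,450) is about central, so the pans are near level. Next I release and retreat.

Request:
move_arm([
  [[0,0,0,0,36],[0,0,0,0,40],[0,0,0,0,46],[0,0,0,0,56],[0,0,0,0,64]],
])

```text
clock: 7.38
eef_pos: [0.4846, -0.1115, 0.1123]
tool_rot: [0.783, 0.622, 0.0, 0.0]
ft_force: [-0.1, 0.3, 0.3]
grip_width: 0.0545
grasp_force: 0.0
```

Request:
move_arm([
  [[0,0,0,0,64],[0,0,0.01,0,64],[0,0,0.04,0,64],[0,0,0.08,0,64],[0,0,0.12,0,64]],
])

```text
clock: 8.0
eef_pos: [0.4845, -0.1114, 0.2342]
tool_rot: [0.783, 0.622, 0.0, 0.0]
ft_force: [1.5, 0.6, -1.2]
grip_width: 0.0548
grasp_force: 0.0
```

Request:
move_arm([
  [[-0.03,-0.03,0.02,0,64],[-0.06,-0.06,0.03,0,64],[-0.09,-0.09,0.03,0,64],[-0.12,-0.12,0.03,0,64],[-0.12,-0.15,0.03,0,64]],
])

```text
clock: 8.62
eef_pos: [0.3628, -0.2622, 0.2637]
tool_rot: [0.784, 0.621, 0.0, 0.001]
ft_force: [0.4, -0.6, 0.1]
grip_width: 0.0543
grasp_force: 0.0
```

Request:
move_arm([
  [[0,-0.03,0,0,64],[0,-0.04,0,0,64],[0,-0.04,0,0,64],[0,-0.04,0,0,64],[0,-0.04,0,0,64]],
])

```text
clock: 9.25
eef_pos: [0.3647, -0.3006, 0.2624]
tool_rot: [0.783, 0.622, 0.0, -0.0]
ft_force: [0.1, -0.0, 0.3]
grip_width: 0.0549
grasp_force: 0.0
```

Request:
move_arm([
  [[0,0,0,0,64],[0,0,0,0,64],[0,0,0,0,64],[0,0,0,0,64],[0,0,0,0,64]],
])

```text
clock: 9.88
eef_pos: [0.3646, -0.3015, 0.2623]
tool_rot: [0.783, 0.622, 0.0, -0.0]
ft_force: [-0.2, 0.2, 0.0]
grip_width: 0.055
grasp_force: 0.0
```

```bash
python3 - <<'E'
from h import *
from workcell import vision,monitor
o=monitor.get_obs();print(o["eef_pos"],o["clock"],o["ft_force"])
s=vision.camera("scene");t=vision.camera("top")
cv2.imwrite("pics/p5.png",np.hstack([cv2.resize(s["color"][70:260,150:410,::-1],(440,322)),cv2.resize(t["color"][150:330,150:400,::-1],(360,322),)]))
E
```

```text
[ 0.36458923 -0.30149007  0.26229057] 9.875 [-0.16834037  0.18193811  0.03253499]
```

View pics/p5.png

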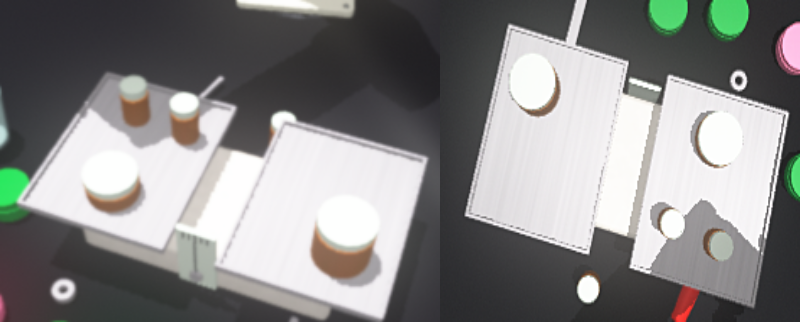

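Both small jars stand upright on the right pan, at (670,222) and (718,245) in the top crop. The needle at (196,258) is central, the wide jars are in place, and the arm is clear.

```bash
python3 -c "
from workcell import job;print(job.job_done())"
```

```text
the job is handed in; nothing more can be done
None
```

I moved the small jar from the low left pan onto a free spot of the right pan and handed the job in at about 10 s; in the last pictures all four jars stood upright, the wide jars looked unmoved, and the pans looked level (judged by eye from the balance needle, not measured), but no verdict came back.

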